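# Find the heavy side of a winder's wheel by feel

### The job

The closed drive wheel of the bobbin winder has a weight hidden inside. Grip its crank handle, take the wheel at least once all the way round, feeling where it turns heavy and where light, then bring its heavy side straight down and finish while still gripping the handle, holding the wheel still there, so that its top can be marked. Leave the two bobbins and the jar standing where they are.

Things in the scene. Friction and masses are not known exactly. Their poses are not given: they have to be found in the camera images.
- winder: The winder's fixed stand; origin on the work surface under the hub, x and y as hub. Wooden base plate 150 x 150 x 20 mm high, from x = -120 to +30 mm. Black column, 50 mm wide along y, x = -84 to -48 mm, 160 mm high, with a bearing on it up to 170 mm high; an axle stub behind it ends at x = -119 mm. Nothing but the handle stands beyond the wheel's face.
- hub (a point): Fixed point at the wheel's centre, on its level axle, 140 mm above the work surface; does not turn. x points level along the axle, out of the wheel's face on the handle side; y is level, z up. The wheel is a closed dark-red disc, diameter 160 mm, 44 mm thick, centred here; its lowest point is 60 mm above the work surface.
- face (a point): Centre of the wheel's face, 22 mm from the hub along x. Inside the wheel hides a weight of 0.68 to 0.99 kg, its centre 50 mm off the axle, at any angle to the handle except within 1.4 rad of straight opposite it. The rest, handle included, is balanced. Turning takes most force where the heavy side rises past axle height and least where it sinks past it. Nothing outside shows it.
- grip (a point): Middle of the crank handle's grip, on its centre line, 79 mm out from the hub along the axle and 60 mm off the axle. It goes round with the wheel on a circle of radius 60 mm, 80 to 200 mm above the work surface. Its frame turns with the wheel: x as the hub's x, z from the axle towards the handle.
- crank_handle: Crank handle: dark wooden round grip, diameter 20 mm, 68 mm long (44 to 112 mm out from the hub), parallel to the axle, on a 12 mm steel pin. It spins freely on its pin, so a hand pinching it from above can keep its attitude while leading it round. Origin 60 mm off the axle on the handle's centre line, in the wheel's middle plane; x points outwards along it.
- wheel (a joint): Turn of the wheel, rad, no stops, counted over whole turns; at angle q the handle is at y = -60 sin q, z = 60 cos q mm in the hub's frame (0: straight above). Starts within 0.9 of 0. Stiff axle: friction of 9 N at the handle, always against the motion (it flips if a quick stop springs back), exceeds the weight's pull (5.5 to 8 N), so the wheel stays where it is left. Turning takes 1 to 17 N.
- bobbin_a: Empty reddish wooden bobbin standing loose, 52 mm in diameter, 117 mm high with its thin upright spindle; origin at the centre of its underside. Leave it alone.
- bobbin_b: A second bobbin like it.
- pin_jar: Small green glass jar with a brass cap, standing loose, 52 mm in diameter, 60 mm high; origin at the centre of its underside. Leave it alone.

How it is judged:
By the outcome, as a careful person would: the job done as asked, in the order asked, and still so for the second after the job is handed in, while the arm keeps its last pose, push and grip.
It also fails if it takes over 72 s, if anything falls off the work surface, if the arm or the gripper's body presses on something with over 40 N, if the wrist force passes 120 N, or if a joint passes its speed limit or range.

### The arm

A 6-joint arm with a two-finger parallel gripper is mounted at the origin on the work surface. World frame = base frame: x ahead of the robot, y to its left, z up, the work surface at z = 0. Lengths are in m, angles in degrees, forces in N, time in s.
With the tool pointing down it reaches from about 0.325 to 0.85 m from the base axis. Payload 15.5 kg.
Tool frame: the origin (TCP) lies midway between the tips of the shut fingers; the grasp point (between the pads) lies 19 mm behind it; z points along the fingers, x is the direction in which the jaws open and shut, and the axes are right-handed (so a half turn about z gives the same grasp; the last joint's range is limited). The gripper opens to 91 mm and grips with 3 to 60 N. Pads are 32 mm wide; open, the fingers measure 118 mm over their backs; the gripper's body (76 mm by 178 mm) begins 60 mm behind the grasp point.
Start: joints at [-71.82, 28.281, 77.091, -0, 74.628, -5.472], TCP at [0.251, -0.573, 0.214] pointing down, gripper open.
Joint ranges: [-166.48, 166.48], [-47.26, 123.95], [12.59, 153.08], [-70.14, 250.14], [6.76, 159.57], [-176.63, 176.63]. Speed limits (degrees/s): [108.29, 108.29, 147.25, 172.46, 172.46, 172.46].

### API

Orientations are given as [roll, pitch, yaw] about the fixed x, y, z axes, in that order (R = Rz(yaw) Ry(pitch) Rx(roll)).
In Python, from workcell import bot, jaws, grab_frame, camera_model, finder gives the robot as it stands. Calls block until the motion is done:
- bot.move_to(position, orientation): joint-space move of the TCP to a pose.
- bot.move_l(position, rate=0.15, attitude=None, stop_force=None): straight line of the TCP; attitude=None keeps the orientation; rate is the mean speed in m/s. With stop_force (N) it stops when the force on the tool has changed by that much, and returns True; else False.
- bot.move_joints(angles): joint-space move.
- jaws.move_gripper(opening, force=None): opening from 0.0 (shut) to 1.0 (fully open); force is the grip in N (None keeps the last); returns when the fingers have stopped.
- bot.hold(seconds).
- bot.solve_ik(position, orientation): joint angles nearest the present ones, or None.
- bot.observe(): the state.
- grab_frame(name): name is "scene" or "top"; returns the picture (384x512x3 uint8, blue, green, red); there is no depth.
- camera_model(name): a dict with "intrinsics" (3x3 intrinsics, pixels), "R" (3x3) and "t" (3): a world point X has camera coordinates R X + t. Camera axes: x right, y down, z forward; pixel columns grow to the right and rows downward; lengths in m; the calibration is good to about 2 mm. A picture is of the moment at which its call begins. camera_model takes no time and is no camera call.
A pose or a line that the arm cannot do raises bot.IKError and nothing moves.
- bot.finish_job(): hands the job in, once; it reports no verdict.
Trained networks look in the newest picture that a camera, given by its name, has taken for a name from the list of things; names that differ only in an ending like _2 or _b are one class to them, and where a whole thing is asked for, a point or a joint stands for the part that bears it (a point fixed in the world has none). Each returns a list of dicts, best first, with "confidence" (0 to 1); they miss things now and then, are a little off and sometimes report something else, mostly with a low value. They report only what shows in the picture. A call takes as long as a camera call.
- finder.trace(camera, thing): "pixels" (384x512 bool, what is visible of it) and "extent" ([left, top, right, bottom] in pixels, round what is visible of it).
- finder.mark_of(camera, thing): "xy" ([column, row] in pixels: a listed point, or the origin of a listed thing).
The state is a dict: "t": time; "joint_pos": joint angles; "qd": joint speeds; "joint_efforts": joint torques, N m; "eef_pos": TCP position; "ee_rot": TCP orientation; "ft_force": force on the tool from outside, world axes, zero at the start; "torque": the same for the moment, N m; "finger_gap": opening from 0.0 (shut) to 1.0 (fully open).
Only numpy, scipy, OpenCV 4.12 (cv2) and the standard library are available. Lean on these libraries where they do the work, as an engineer would, in place of code of your own. Each camera call takes 0.05 s, during which the arm holds its last target.

## Working session

There is one attempt and no reset: what is moved stays moved. The work goes in short steps, each a Python script; the robot and the scene stay as the last script left them, time stands still between calls to the robot, and variables do not carry over. Pictures are saved under pics/ and viewed, and the job is handed in when it is done.

```bash
ls; mkdir -p pics; cat > a.py <<'E'
from workcell import bot, jaws, grab_frame, camera_model, finder
import cv2, numpy as np
for c in ["scene","top"]:
    im=grab_frame(c).copy(); 
    for th in ["hub","face","grip","crank_handle","winder","bobbin_a","pin_jar"]:
        try:
            for r in finder.mark_of(c,th)[:2]:
                print(c,th,np.round(r["xy"],1),round(r["confidence"],2))
                if r["confidence"]>.4: cv2.circle(im,tuple(int(v) for v in r["xy"]),3,(255,255,0),1); cv2.putText(im,th[:5],tuple(int(v)+4 for v in r["xy"]),0,.35,(0,255,255),1)
        except Exception as e: print(c,th,e)
    cv2.imwrite(f"pics/{c}0.png",cv2.resize(im,None,fx=1.5,fy=1.5))
    m=camera_model(c); print(m["intrinsics"],-np.array(m["R"]).T@m["t"], np.array(m["R"]))
print(bot.observe())
E
python3 a.py
```

```text
pics
scene hub [280.  198.1] 0.93
scene face [270.1 196.7] 0.6
scene face [328.4 323.7] 0.45
scene grip [250.6 185.7] 0.73
scene crank_handle [286.7 180.7] 0.83
scene winder [277.3 236.4] 0.57
scene bobbin_a [280.6 338.1] 0.68
scene bobbin_a [328.7 319.3] 0.58
scene pin_jar [230.4 182.5] 0.85
scene pin_jar [279.3 236.8] 0.56
[[369.49403084   0.         251.48465054]
 [  0.         369.49403084 194.43782714]
 [  0.           0.           1.        ]] [0.88725418 0.54910584 0.67593772] [[-0.81912968  0.57360541  0.00184446]
 [ 0.37621429  0.53966965 -0.75313975]
 [-0.43300044 -0.61622521 -0.65785798]]
top hub [235.9 222.8] 0.84
top face [237.1 213.8] 0.8
top face [237.9 224.6] 0.5
top grip [243.  184.3] 0.96
top crank_handle [227.5 217.7] 0.72
top winder [239.2 221.3] 0.57
top winder [241.  182.4] 0.22
top bobbin_a [143.5 205.1] 0.91
top bobbin_a [153.3 163.3] 0.83
top pin_jar [340.8 228.9] 0.56
[[454.53535817   0.         252.09105618]
 [  0.         454.53535817 196.45039264]
 [  0.           0.           1.        ]] [0.43700085 0.05144003 1.11141695] [[-2.94586401e-02 -9.99565560e-01  9.37721718e-04]
 [-9.94791116e-01  2.92263175e-02 -9.76547897e-02]
 [ 9.75849585e-02 -3.80961454e-03 -9.95219907e-01]]
{'t': 0.8, 'joint_pos': array([-7.18208842e+01,  2.82798310e+01,  7.70897687e+01,  3.18119780e-05,
        7.46280079e+01, -5.47221245e+00]), 'qd': array([ 0.05919788, -0.04011179,  0.01834989,  0.01556726,  0.07899023,
       -0.04534077]), 'joint_efforts': array([ 7.78405356e-04, -8.78625941e+01, -3.82227767e+01,  7.06306240e-02,
        4.40623274e-02,  8.98861026e-05]), 'eef_pos': array([ 0.25073502, -0.57251957,  0.21393988]), 'ee_rot': array([ 1.79999802e+02, -2.38448889e-03, -6.63486801e+01]), 'ft_force': array([ 0.06042235, -0.72944294, -0.87962258]), 'torque': array([-0.08104851,  0.05577903, -0.0356024 ]), 'finger_gap': 1.0022719050258866}
```

View pics/scene0.png

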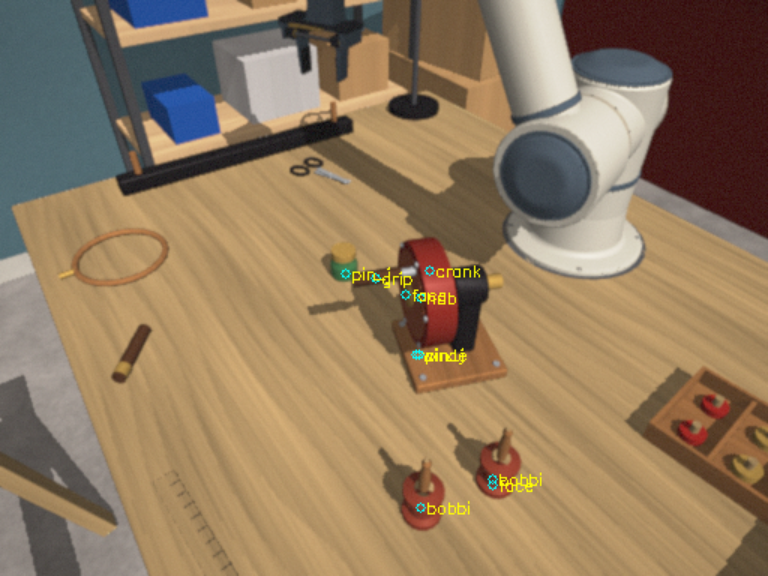

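View pics/top0.png

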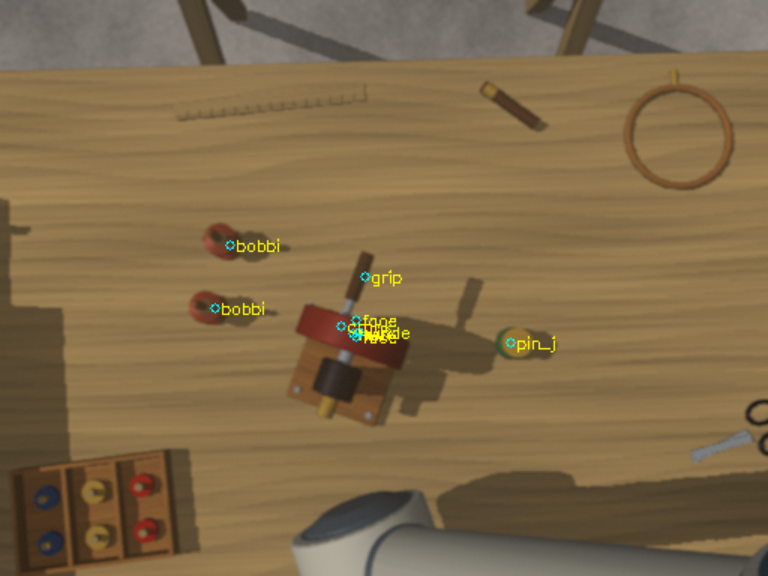

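```bash
cat > h.py <<'E'
from workcell import bot, jaws, grab_frame, camera_model, finder
import cv2, numpy as np
from scipy.optimize import least_squares
CM={c:{k:np.array(v) for k,v in camera_model(c).items()} for c in("scene","top")}
def proj(c,X):
    m=CM[c]; p=(m["R"]@np.atleast_2d(X).T).T+m["t"]; p=p@m["intrinsics"].T; return p[:,:2]/p[:,2:]
def W(p,L):
    x,y,a=p[:3]; L=np.atleast_2d(L); c,s=np.cos(a),np.sin(a)
    return np.c_[x+c*L[:,0]-s*L[:,1], y+s*L[:,0]+c*L[:,1], L[:,2]]
def handle(q,xo): return [xo,-.06*np.sin(q),.14+.06*np.cos(q)]
def overlay(im,c,p,q):
    f=1.5; im=cv2.resize(im,None,fx=f,fy=f)
    def pl(L,col,cl=True):
        cv2.polylines(im,[np.int32(proj(c,W(p,L))*f*8)],cl,col,1,cv2.LINE_AA,3)
    t=np.linspace(0,2*np.pi,60)
    for xo in(-.022,.022): pl(np.c_[np.full(60,xo),.08*np.cos(t),.14+.08*np.sin(t)],(255,255,0))
    for z in (0,.02): pl([[-.12,-.075,z],[-.12,.075,z],[.03,.075,z],[.03,-.075,z]],(0,255,0))
    h0,h1=np.array(handle(q,.044)),np.array(handle(q,.112))
    for h in(h0,h1): pl(np.c_[np.full(60,h[0]),h[1]+.01*np.cos(t),h[2]+.01*np.sin(t)],(0,255,255))
    return im
E
cat > b.py <<'E'
from h import *
obs=[("scene","hub",280,198.1),("scene","face",270.1,196.7),("scene","grip",250.6,185.7),("top","hub",235.9,222.8),("top","face",237.1,213.8),("top","grip",243,184.3),("scene","winder",277.3,236.4),("top","winder",239.2,221.3),
("top","c1",289/1.5,393/1.5),("top","c2",377/1.5,425/1.5)]
def pts(p):
    return {"hub":[0,0,.14],"face":[.022,0,.14],"grip":handle(p[3],.079),"winder":[0,0,0],"c1":[-.12,.075,.02],"c2":[-.12,-.075,.02]}
def res(p):
    d=pts(p); return np.concatenate([proj(c,W(p,d[n]))[0]-[u,v] for c,n,u,v in obs])
r=least_squares(res,[.45,.05,-.3,0],loss="soft_l1",f_scale=1.5)
p=r.x; print(p[:2],np.degrees(p[2]),p[3]); print(np.round(res(p).reshape(-1,2),1))
np.save("p.npy",p)
for c in CM: cv2.imwrite(f"pics/ov_{c}.png",overlay(grab_frame(c),c,p,p[3]))
E
python3 b.py
```

```text
[0.47839584 0.08342923] -20.065886889857673 -0.21640231698089207
[[ 1.7 -4.3]
 [ 2.1 -1.3]
 [-2.1 -3.1]
 [ 0.2 -0.8]
 [ 2.3 -1.5]
 [-1.5 -2.5]
 [ 1.2  0.3]
 [-1.1  3.1]
 [-0.8  0.1]
 [ 0.4 -1.1]]
```

View pics/ov_scene.png

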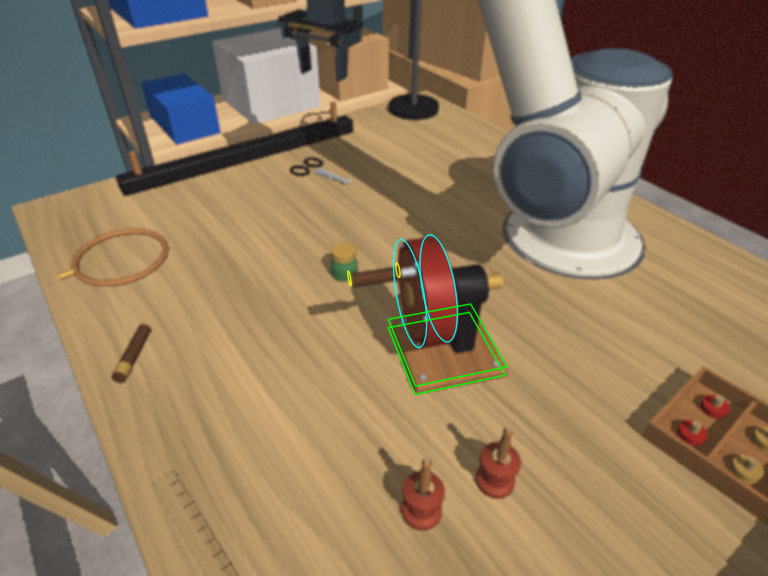

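View pics/ov_top.png

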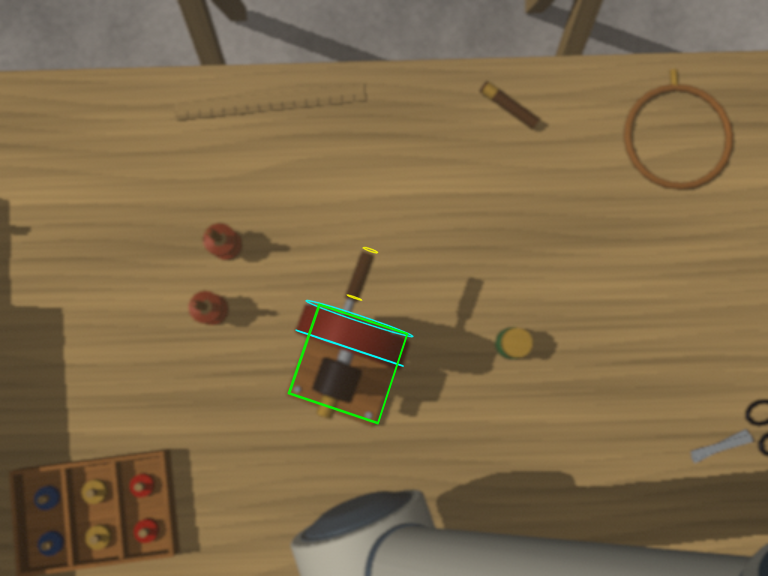

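```bash
cat > c.py <<'E'
from h import *
p0=np.load("p.npy")
t=np.linspace(0,2*np.pi,80,endpoint=False)
M={}
for c in CM:
    grab_frame(c)
    for th in("wheel","crank_handle"):
        r=finder.trace(c,th)
        print(c,th,[(round(x["confidence"],2),int(x["pixels"].sum()),np.round(x["extent"])) for x in r[:2]])
        M[c,th]=r[0]["pixels"]
np.save("M.npy",M,allow_pickle=True)
E
python3 c.py
```

```text
scene wheel [(0.63, 2670, array([236., 160., 309., 234.]))]
scene crank_handle [(0.7, 390, array([233., 176., 280., 190.]))]
top wheel []Traceback (most recent call last):
  File "c.py", line 10, in <module>
    M[c,th]=r[0]["pixels"]
            ~^^^
IndexError: list index out of range
```

```bash
cat > d.py <<'E'
from h import *
a=grab_frame("scene")[150:270,220:350]; b=grab_frame("top")[155:295,180:290]
cv2.imwrite("pics/za.png",cv2.resize(a,None,fx=5,fy=5,interpolation=cv2.INTER_CUBIC)[:600])
cv2.imwrite("pics/zb.png",cv2.resize(b,None,fx=4,fy=4,interpolation=cv2.INTER_CUBIC))
E
python3 d.py
```

```text
(no output)
```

View pics/za.png

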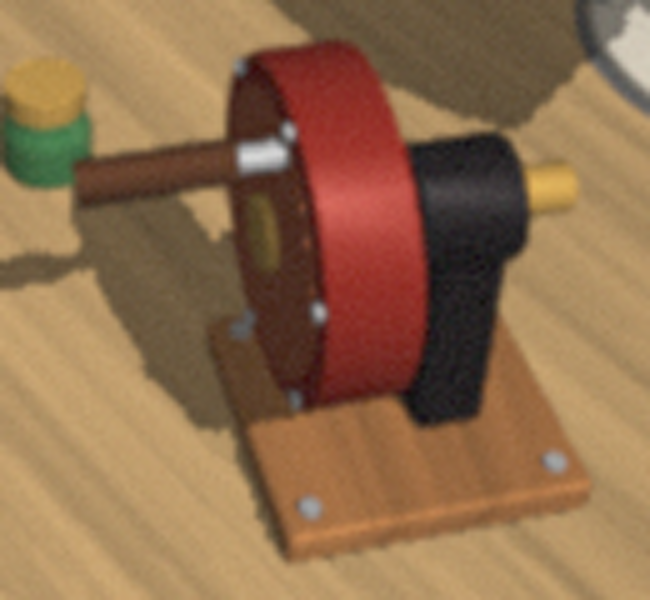

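View pics/zb.png

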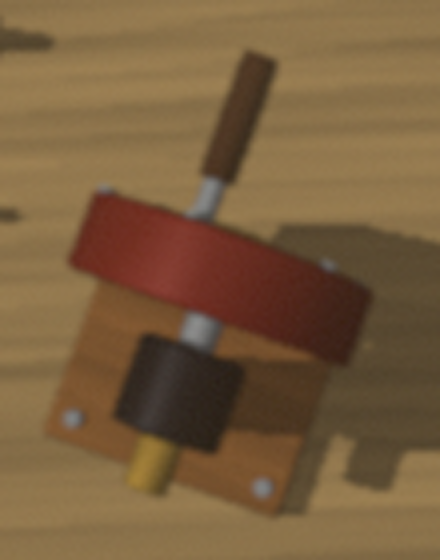

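```bash
cat > e.py <<'E'
from h import *
S=lambda u,v:((u+.5)/5-.5+220,(v+.5)/5-.5+150)
T=lambda u,v:((u+.5)/4-.5+180,(v+.5)/4-.5+155)
obs=[("scene",[.03,.075,.02],S(290,541)),("scene",[-.12,.075,.02],S(588,485)),("scene",[.03,-.075,.02],S(210,330)),
("scene",.112,S(80,184)),("scene",.044,S(238,162)),("top",.112,T(262,60)),("top",.044,T(218,180)),
("top",[.022,.08,.14],T(97,192)),("top",[-.022,.08,.14],T(70,262)),("top",[.022,-.08,.14],T(372,292)),("top",[-.022,-.08,.14],T(345,365)),
("top",[-.12,.075,.02],T(45,430)),("top",[-.12,-.075,.02],T(278,512))]
def res(p):
    return np.concatenate([proj(c,W(p,L if isinstance(L,list) else handle(p[3],L)))[0]-uv for c,L,uv in obs])
r=least_squares(res,np.load("p.npy"),loss="soft_l1",f_scale=1.5)
p=r.x; print(p[:2],np.degrees(p[2]),p[3]); print(np.round(res(p).reshape(-1,2),1))
np.save("p.npy",p)
for c in CM: cv2.imwrite(f"pics/ov2_{c}.png",overlay(grab_frame(c),c,p,p[3])[200:450,200:600])
print("grip",W(p,handle(p[3],.079)), bot.observe()["t"])
E
python3 e.py
```

```text
[0.47498034 0.08639779] -21.728948906073118 -0.28319936669711665
[[ 0.  -0.6]
 [ 2.3 -1. ]
 [-0.5 -3.3]
 [-0.8 -0.4]
 [ 0.1 -0.8]
 [-0.1 -1.7]
 [-0.7 -0.4]
 [-0.5 -1.4]
 [-1.1  0.4]
 [ 0.9 -0.8]
 [ 0.6  0.4]
 [-1.3  0.1]
 [-0.3  1.5]]
grip [[0.554574   0.07272517 0.19760998]] 1.35
```

View pics/ov2_scene.png

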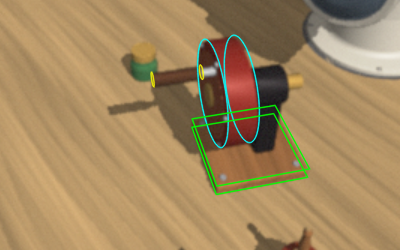

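View pics/ov2_top.png

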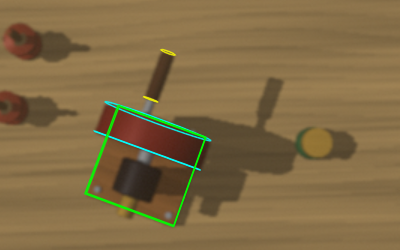

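```bash
cat > f.py <<'E'
from h import *
p=np.load("p.npy")
def ray(c,u,v,z):
    m=CM[c]; d=m["R"].T@np.linalg.inv(m["intrinsics"])@[u,v,1]; o=-m["R"].T@m["t"]; return o+d*(z-o[2])/d[2]
for n,u,v in(("ba",143.5,205.1),("bb",153.3,163.3),("jar",340.8,228.9)):
    X=ray("top",u,v,0.0); d=X[:2]-p[:2]; c,s=np.cos(p[2]),np.sin(p[2])
    print(n,X,"hub frame",c*d[0]+s*d[1],-s*d[0]+c*d[1])
XO=.086
for yaw in (np.degrees(p[2])+90,np.degrees(p[2])-90):
    for q in np.linspace(-np.pi,np.pi,9):
        g=W(p,handle(q,XO))[0]-[0,0,.019]; j=bot.solve_ik(g,[180,0,yaw]); print(round(yaw,1),round(q,2),None if j is None else np.round(j))
E
python3 f.py
```

```text
ba [0.53249842 0.31394066 0.        ] hub frame -0.03080888186456139 0.232669076167092
bb [0.63553319 0.289073   0.        ] hub frame 0.07411122926433207 0.24771351910946462
jar [ 0.46009066 -0.166851    0.        ] hub frame 0.07992508499171821 -0.24076675232277805
68.3 -3.14 [ -1.  34.  96.  -0.  50. -69.]
68.3 -2.36 [  3.  34.  92.  -0.  54. -65.]
68.3 -1.57 [  5.  31.  89.  -0.  60. -63.]
68.3 -0.79 [  3.  28.  87.  -0.  65. -65.]
68.3 0.0 [ -1.  25.  89.  -0.  66. -69.]
68.3 0.79 [ -5.  25.  93.  -0.  62. -73.]
68.3 1.57 [ -7.  28.  96.  -0.  56. -75.]
68.3 2.36 [ -5.  32.  98.  -0.  51. -73.]
68.3 3.14 [ -1.  34.  96.  -0.  50. -69.]
-111.7 -3.14 [ -1.  34.  96.  -0.  50. 111.]
-111.7 -2.36 [  3.  34.  92.   0.  54. 115.]
-111.7 -1.57 [  5.  31.  89.   0.  60. 117.]
-111.7 -0.79 [  3.  28.  87.   0.  65. 115.]
-111.7 0.0 [ -1.  25.  89.   0.  66. 111.]
-111.7 0.79 [ -5.  25.  93.   0.  62. 107.]
-111.7 1.57 [ -7.  28.  96.  -0.  56. 105.]
-111.7 2.36 [ -5.  32.  98.  -0.  51. 107.]
-111.7 3.14 [ -1.  34.  96.  -0.  50. 111.]
```

```bash
cat > g.py <<'E'
from h import *
p=np.load("p.npy"); yaw=np.degrees(p[2])+90; O=[180,0,yaw]
g=W(p,handle(p[3],.086))[0]
e=bot.observe()["eef_pos"]
bot.move_l([e[0],e[1],.36],rate=.2)
bot.move_to(g+[0,0,.14],O)
jaws.move_gripper(0.7)
print(bot.observe()["t"],bot.observe()["eef_pos"],bot.observe()["ft_force"])
cv2.imwrite("pics/pre_s.png",overlay(grab_frame("scene"),"scene",p,p[3])); cv2.imwrite("pics/pre_t.png",overlay(grab_frame("top"),"top",p,p[3]))
E
python3 g.py
```

```text
5.3667 [0.56109357 0.07013151 0.33758531] [ 0.37188414  0.74253078 -0.16559297]
```

View pics/pre_s.png

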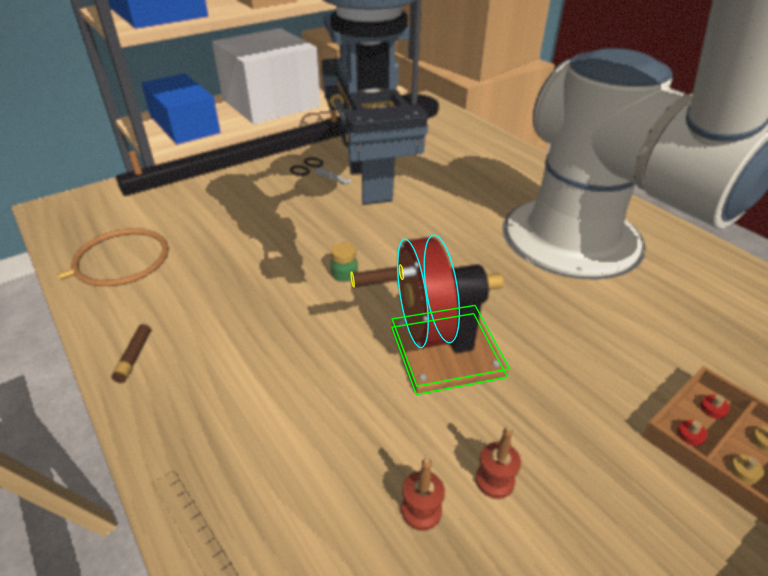

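View pics/pre_t.png

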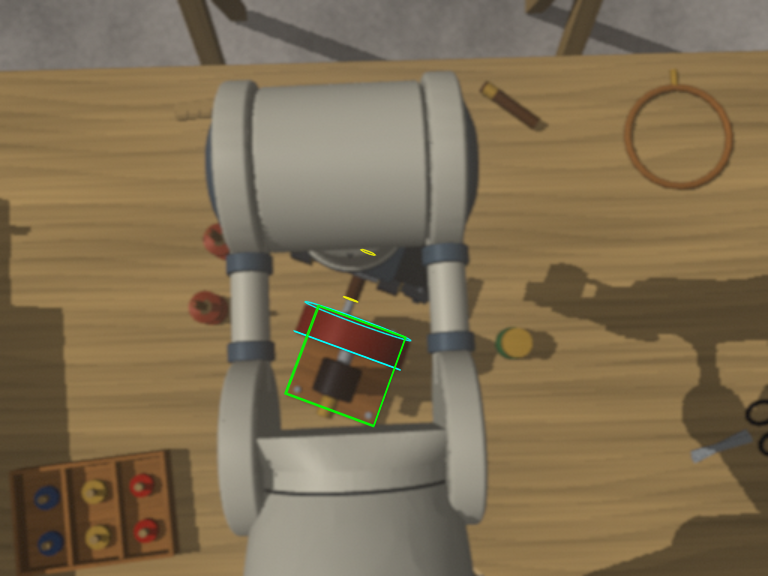

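The pre-grasp pictures show the gripper above the handle (scene px ~(378,200)) and the overlay on the wheel to within about 3 mm. Next I descend and grip.

```bash
cat > i.py <<'E'
from h import *
p=np.load("p.npy")
g=W(p,handle(p[3],.086))[0]
print(bot.move_l(g-[0,0,.019],rate=.12,stop_force=12))
o=bot.observe();print(o["t"],o["eef_pos"],o["ft_force"])
jaws.move_gripper(0.0,force=40)
bot.hold(.2)
o=bot.observe();print(o["t"],o["eef_pos"],o["ft_force"],o["torque"],o["finger_gap"]*91)
cv2.imwrite("pics/grip_s.png",overlay(grab_frame("scene"),"scene",p,p[3]))
E
python3 i.py
```

```text
False
6.9417 [0.56145399 0.07015178 0.17922635] [-0.00066958 -0.16029598 -0.00244379]
7.9083 [0.56128242 0.07046674 0.17866019] [ 2.85587912  4.36726871 -0.75177673] [ 0.98810058 -0.48483107  0.06287049] 18.218233054105614
```

View pics/grip_s.png

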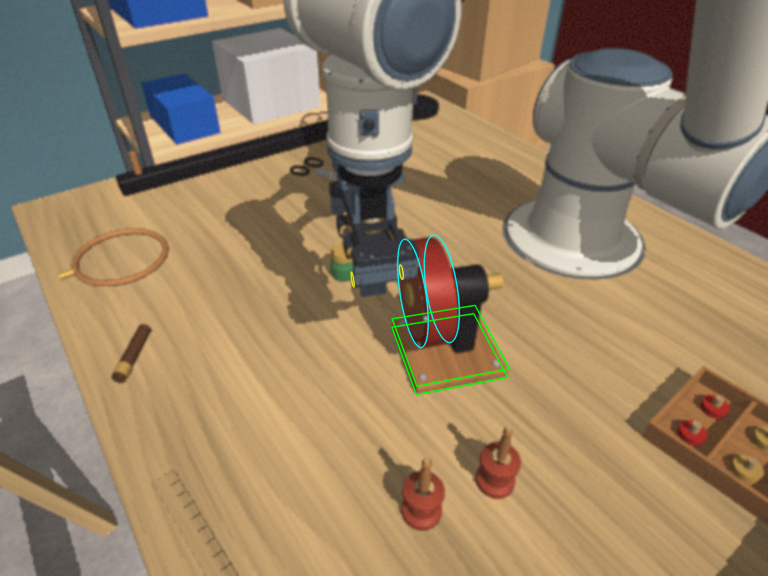

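```bash
cat > turn.py <<'E'
from h import *
import sys,json,os
# turn.py q_from n step ; circle centre offsets in c.npy (hub y off, z off)
p=np.load("p.npy"); 
cy,cz=np.load("c.npy") if os.path.exists("c.npy") else (0,0)
def tgt(q): 
    h=np.array(handle(q,.086)); h[1]+=cy; h[2]+=cz; return W(p,h)[0]-[0,0,.019]
def go(q0,n,dq,rate=.03,hold=0.0,lim=30):
    L=json.load(open("log.json")) if os.path.exists("log.json") else []
    c,s=np.cos(p[2]),np.sin(p[2])
    for k in range(1,n+1):
        q=q0+k*dq; bot.move_l(tgt(q),rate=rate)
        if hold: bot.hold(hold)
        o=bot.observe(); d=o["eef_pos"][:2]-p[:2]; f=o["ft_force"]
        y=-s*d[0]+c*d[1]; z=o["eef_pos"][2]+.019-.14; x=c*d[0]+s*d[1]
        F=np.array([c*f[0]+s*f[1],-s*f[0]+c*f[1],f[2]])  # on tool, hub frame
        tq=np.array([-np.cos(q),-np.sin(q)]); rd=np.array([-np.sin(q),np.cos(q)])
        Ft=F[1:]@tq; Fr=F[1:]@rd
        L.append([q,np.sign(dq),o["t"],x,y,z,*F,Ft,Fr])
        print(f"q{q:6.2f} t{o['t']:6.2f} y{y*1e3:6.1f} z{z*1e3:6.1f} Fx{F[0]:6.1f} Ft{Ft:6.1f} Fr{Fr:6.1f} gap{o['finger_gap']*91:5.1f}")
        if np.linalg.norm(F)>lim+10 or abs(Fr)>lim: print("STOP"); break
    json.dump(L,open("log.json","w")); return q
if __name__=="__main__":
    a=[float(v) for v in sys.argv[1:]]
    go(a[0],int(a[1]),np.radians(a[2]),*(a[3:]))
E
python3 -c "
import numpy as np;print(np.load('p.npy'))"; python3 turn.py -0.2832 4 15
```

```text
[ 0.47498034  0.08639779 -0.3792417  -0.28319937]
q -0.02 t  8.63 y   2.3 z  60.0 Fx   0.2 Ft -11.5 Fr  -2.9 gap 18.0
q  0.24 t  9.31 y -13.2 z  58.4 Fx  -0.1 Ft -11.9 Fr  -4.9 gap 17.7
q  0.50 t  9.98 y -27.7 z  52.8 Fx  -0.6 Ft -10.9 Fr  -6.1 gap 18.0
q  0.76 t 10.66 y -40.4 z  43.7 Fx  -1.7 Ft  -9.1 Fr  -7.4 gap 17.8
```

```bash
python3 turn.py 0.76400 22 15
```

```text
q  1.03 t 11.33 y -50.3 z  31.5 Fx  -0.9 Ft  -7.6 Fr  -8.6 gap 18.1
q  1.29 t 12.01 y -56.8 z  17.1 Fx  -1.0 Ft  -5.2 Fr  -8.8 gap 18.2
q  1.55 t 12.68 y -59.3 z   1.6 Fx  -0.0 Ft  -2.4 Fr  -8.0 gap 18.3
q  1.81 t 13.36 y -57.7 z -13.9 Fx  -0.8 Ft  -1.5 Fr  -8.5 gap 18.4
q  2.07 t 14.03 y -52.1 z -28.6 Fx  -0.9 Ft  -0.4 Fr  -7.5 gap 18.4
q  2.33 t 14.71 y -43.0 z -41.2 Fx  -0.1 Ft   1.4 Fr  -6.6 gap 18.0
q  2.60 t 15.38 y -30.8 z -51.2 Fx  -0.3 Ft   2.1 Fr  -4.6 gap 18.1
q  2.86 t 16.06 y -16.3 z -57.7 Fx   2.0 Ft   2.3 Fr  -2.4 gap 18.3
q  3.12 t 16.73 y  -1.1 z -60.0 Fx   3.5 Ft   3.0 Fr   1.3 gap 18.2
q  3.38 t 17.41 y  14.3 z -58.4 Fx   4.2 Ft   1.3 Fr   7.2 gap 17.8
q  3.64 t 18.08 y  29.1 z -52.7 Fx   4.0 Ft   0.0 Fr   8.7 gap 18.0
q  3.91 t 18.76 y  42.0 z -43.4 Fx   3.6 Ft  -0.2 Fr   9.9 gap 18.1
q  4.17 t 19.43 y  51.9 z -31.1 Fx   3.3 Ft  -0.5 Fr   9.6 gap 18.4
q  4.43 t 20.11 y  58.3 z -16.7 Fx   3.1 Ft  -1.7 Fr   9.4 gap 18.2
q  4.69 t 20.78 y  60.7 z  -1.1 Fx   2.8 Ft  -2.2 Fr   7.7 gap 18.2
q  4.95 t 21.46 y  58.9 z  14.5 Fx   1.5 Ft  -4.1 Fr   7.0 gap 18.0
q  5.21 t 22.13 y  53.2 z  29.0 Fx   2.1 Ft  -6.6 Fr   6.1 gap 17.8
q  5.48 t 22.81 y  43.9 z  41.6 Fx   2.5 Ft  -7.4 Fr   2.9 gap 18.1
q  5.74 t 23.48 y  31.8 z  51.4 Fx   3.6 Ft  -8.6 Fr   1.4 gap 18.3
q  6.00 t 24.16 y  17.6 z  57.7 Fx   4.5 Ft -10.5 Fr  -2.2 gap 18.2
q  6.26 t 24.83 y   2.3 z  60.1 Fx   3.5 Ft -12.0 Fr  -5.2 gap 18.2
q  6.52 t 25.51 y -13.1 z  58.5 Fx   4.7 Ft -10.9 Fr  -7.0 gap 18.3
```

```bash
cat > fit.py <<'E'
import json,numpy as np
L=np.array(json.load(open("log.json")))
q,d,Ft,Fr=L[:,0],L[:,1],L[:,9],L[:,10]
def fit(m,both=False):
    A=np.c_[np.cos(q),np.sin(q),d][m]; s=np.linalg.lstsq(A,Ft[m],rcond=None)[0]
    phi=np.arctan2(s[0],s[1]); r=Ft[m]-A@s
    print("A %.2f phi %.3f fr %.2f q_down %.3f rms %.2f"%(np.hypot(s[0],s[1]),phi,s[2],(np.pi-phi)%(2*np.pi),r.std()))
    B=np.c_[-np.sin(q),np.cos(q),np.ones(len(q))][m]; print(" radial y,z,const",np.round(np.linalg.lstsq(B,Fr[m],rcond=None)[0],2))
for s in(1,-1):
    m=d==s
    if m.sum()>5: fit(m)
fit(d!=0)
E
python3 fit.py
```

```text
A 6.74 phi -1.578 fr -3.91 q_down 4.720 rms 0.99
 radial y,z,const [ 9.   -3.11 -0.44]
A 6.74 phi -1.578 fr -3.91 q_down 4.720 rms 0.99
 radial y,z,const [ 9.   -3.11 -0.44]
```

```bash
python3 -c "
import numpy as np;np.save('c.npy',[.0008,-.0003])"; python3 turn.py 6.52359 14 -15; python3 fit.py
```

```text
q  6.26 t 26.21 y   2.2 z  59.8 Fx   3.1 Ft  -2.1 Fr   3.0 gap 18.1
q  6.00 t 26.88 y  17.7 z  57.4 Fx   2.8 Ft  -1.5 Fr   4.3 gap 18.2
q  5.74 t 27.56 y  32.0 z  51.0 Fx   1.7 Ft  -0.5 Fr   5.4 gap 18.1
q  5.48 t 28.23 y  44.2 z  41.2 Fx   2.5 Ft  -0.9 Fr   4.9 gap 18.1
q  5.21 t 28.91 y  53.5 z  28.5 Fx   1.6 Ft   0.7 Fr   6.3 gap 18.3
q  4.95 t 29.58 y  59.1 z  13.9 Fx   0.9 Ft   1.0 Fr   5.9 gap 18.3
q  4.69 t 30.26 y  60.8 z  -1.6 Fx  -0.4 Ft   3.3 Fr   4.8 gap 18.2
q  4.43 t 30.93 y  58.4 z -17.1 Fx  -0.9 Ft   5.6 Fr   2.9 gap 17.8
q  4.17 t 31.61 y  52.1 z -31.4 Fx  -1.2 Ft   6.6 Fr   1.8 gap 18.1
q  3.91 t 32.28 y  42.5 z -43.5 Fx  -1.7 Ft   9.8 Fr  -1.1 gap 18.3
q  3.64 t 32.96 y  30.1 z -52.7 Fx  -1.3 Ft  10.0 Fr  -2.3 gap 18.2
q  3.38 t 33.63 y  15.7 z -58.4 Fx  -1.3 Ft  10.9 Fr  -2.4 gap 18.7
q  3.12 t 34.31 y   0.2 z -60.2 Fx   0.2 Ft  10.5 Fr  -2.9 gap 18.0
q  2.86 t 34.98 y -15.4 z -58.0 Fx   0.2 Ft  10.3 Fr  -2.8 gap 18.1
A 6.74 phi -1.578 fr -3.91 q_down 4.720 rms 0.99
 radial y,z,const [ 9.   -3.11 -0.44]
A 6.45 phi -1.423 fr -4.54 q_down 4.565 rms 0.61
 radial y,z,const [3.94 3.47 0.21]
A 6.65 phi -1.564 fr -3.96 q_down 4.705 rms 0.90
 radial y,z,const [ 7.95 -0.79 -1.18]
```

```bash
python3 turn.py 2.85840 14 -15; python3 fit.py
```

```text
q  2.60 t 35.66 y -29.8 z -51.8 Fx   2.4 Ft   9.3 Fr  -3.2 gap 18.2
q  2.33 t 36.33 y -42.2 z -42.0 Fx   2.8 Ft   7.4 Fr  -3.9 gap 17.6
q  2.07 t 37.01 y -51.6 z -29.4 Fx   4.1 Ft   6.7 Fr  -4.1 gap 18.2
q  1.81 t 37.68 y -57.4 z -14.8 Fx   3.9 Ft   4.6 Fr  -5.6 gap 17.7
q  1.55 t 38.36 y -59.2 z   0.8 Fx   3.7 Ft   2.0 Fr  -4.0 gap 18.2
q  1.29 t 39.03 y -56.9 z  16.2 Fx   4.7 Ft   0.9 Fr  -4.3 gap 18.1
q  1.03 t 39.71 y -50.7 z  30.6 Fx   4.4 Ft   0.7 Fr  -2.7 gap 18.1
q  0.76 t 40.38 y -40.9 z  42.9 Fx   4.7 Ft   0.1 Fr  -0.3 gap 18.5
q  0.50 t 41.06 y -28.2 z  52.3 Fx   5.2 Ft  -0.2 Fr   0.2 gap 18.0
q  0.24 t 41.73 y -13.5 z  58.0 Fx   5.0 Ft  -0.2 Fr   3.1 gap 18.2
q -0.02 t 42.41 y   2.2 z  59.7 Fx   3.7 Ft  -1.4 Fr   4.3 gap 18.2
q -0.28 t 43.08 y  17.7 z  57.3 Fx   4.1 Ft  -1.5 Fr   5.0 gap 18.3
q -0.54 t 43.76 y  32.0 z  51.0 Fx   2.8 Ft  -0.0 Fr   4.8 gap 18.0
q -0.81 t 44.43 y  44.3 z  41.2 Fx   3.7 Ft  -1.1 Fr   5.4 gap 18.3
A 6.74 phi -1.578 fr -3.91 q_down 4.720 rms 0.99
 radial y,z,const [ 9.   -3.11 -0.44]
A 5.99 phi -1.594 fr -3.99 q_down 4.736 rms 0.90
 radial y,z,const [4.15 3.21 0.18]
A 6.34 phi -1.589 fr -3.99 q_down 4.731 rms 0.98
 radial y,z,const [ 6.7   0.07 -0.11]
```

```bash
cat > fit2.py <<'E'
import json,numpy as np
from scipy.optimize import least_squares
L=np.array(json.load(open("log.json")))
q0,d,y,z,Fy,Fz=L[:,0],L[:,1],L[:,4],L[:,5],L[:,7],L[:,8]
for m in (d>0,d<0,d!=0):
    c=least_squares(lambda c:np.hypot(y[m]-c[0],z[m]-c[1])-c[2],[0,0,.06]).x
    q=np.arctan2(-(y[m]-c[0]),z[m]-c[1]); dq=(q-q0[m]+np.pi)%(2*np.pi)-np.pi
    Ft=-np.cos(q)*Fy[m]-np.sin(q)*Fz[m]
    A=np.c_[np.cos(q),np.sin(q),d[m]]; 
    r=least_squares(lambda s:A@s-Ft,[0,0,0],loss="soft_l1",f_scale=.7); s=r.x
    C=np.linalg.inv(A.T@A); phi=np.arctan2(s[0],s[1])
    print("circle mm",np.round(c*1e3,2),"dq mean",dq.mean().round(3),"A",np.hypot(*s[:2]).round(2),"fr",s[2].round(2),"q_down",((np.pi-phi)%(2*np.pi)).round(3),"sd",round(.95*np.sqrt(C[0,0])/np.hypot(*s[:2]),3))
E
python3 fit2.py
```

```text
circle mm [6.700e-01 1.000e-02 6.001e+01] dq mean -0.004 A 6.88 fr -3.88 q_down 4.724 sd 0.037
circle mm [ 0.82 -0.22 60.01] dq mean 0.002 A 5.99 fr -4.04 q_down 4.725 sd 0.042
circle mm [ 0.74 -0.11 60.01] dq mean -0.001 A 6.39 fr -3.97 q_down 4.73 sd 0.028
```

```bash
cat > fin.py <<'E'
from turn import *
n=3; go(-0.8064,n,(-1.556+.8064)/n,.02)
bot.hold(1.0)
o=bot.observe(); c,s=np.cos(p[2]),np.sin(p[2]); d=o["eef_pos"][:2]-p[:2]
y=-s*d[0]+c*d[1]-.00082; z=o["eef_pos"][2]+.019-.14+.0001
print("q",np.arctan2(-y,z),o["t"],o["qd"].round(3),o["ft_force"],o["finger_gap"]*91)
for cc in CM: cv2.imwrite(f"pics/fin_{cc}.png",overlay(grab_frame(cc),cc,p,-1.556))
E
python3 fin.py
```

```text
q -1.06 t 45.33 y  53.0 z  29.3 Fx   2.2 Ft   3.2 Fr   5.8 gap 18.1
q -1.31 t 46.23 y  58.7 z  15.4 Fx   1.2 Ft   4.8 Fr   5.6 gap 18.2
q -1.56 t 47.13 y  60.8 z   0.7 Fx   1.4 Ft   6.8 Fr   3.7 gap 18.3
q -1.558208495355984 48.1333 [ 0.042  0.041 -0.024  0.039 -0.054  0.001] [1.67325223 2.57702527 6.55607019] 18.078612543149557
```

View pics/fin_scene.png

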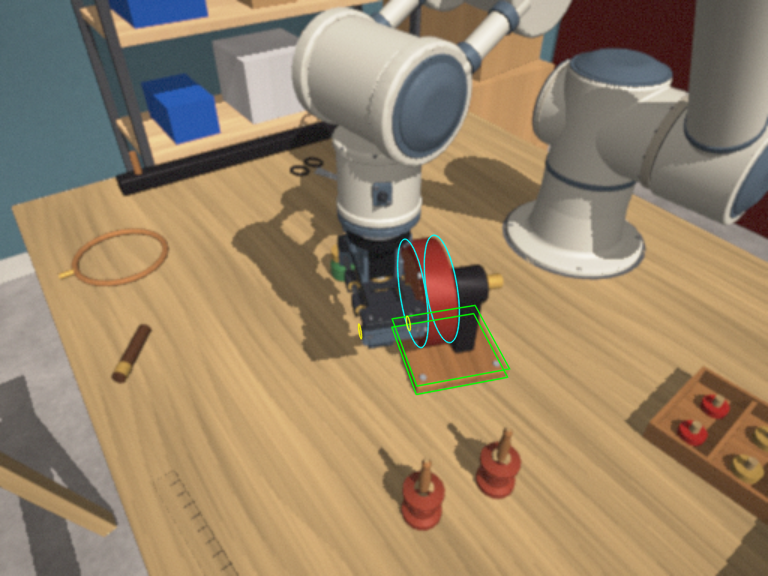

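View pics/fin_top.png

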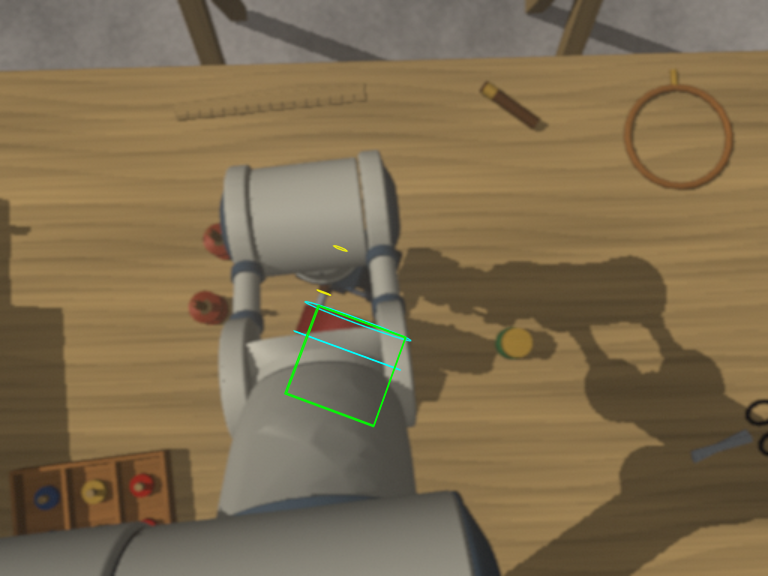

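```bash
python3 -c "
from workcell import bot
bot.finish_job(); print(bot.observe()['t'])"
```

```text
the job is handed in; nothing more can be done
the job is handed in; nothing more can be done
```

I gripped the crank handle from above and took the wheel 390° forward, then 420° back, measuring the force at the handle every 15°. I then stopped it with the heavy side straight down and handed in at about 48 s, still gripping.

- **Where the heavy side is:** the forward and backward turns gave nearly the same answer. The heavy side is down with the handle at q = 4.724 (forward) and 4.725 (backward), which is the same as −1.556. The uncertainty is about 0.03 rad. The weight's pull came out at about 6.4 N, within the stated 5.5 to 8 N.
- **Final state:** the wheel measured q = −1.558 after a 1 s hold, with the joints practically at rest, the handle still gripped (gap 18 mm) and about 7 N on the tool. The last pictures show the two bobbins and the jar standing where they were.
- **What disagreed:**
  - The measured friction was about 4 N instead of the stated 9 N. I read the force just after each stop, when it had already sprung back a little. This is opposite in the two directions, so it should cancel in the result.
  - The grip gap read 18 mm on the 20 mm handle.
  - My camera overlay was 2 to 3 mm off. The arm's own path then showed the wheel centre about 0.8 mm to one side of my estimate, and I corrected for that.

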